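Nest the button cups, then hold the notions case open

TASK

The button sorting is over: nest the three empty aluminium cups in size order, small in medium in large, standing upright on the table, and let go of them. Then take the bar on the notions case's self-closing lid, raise the lid to 45 degrees and keep holding it there, so that the colleague across the table can put the set away. Finish while still holding the lid open, and leave everything else where it is.

Things in the scene. Friction and masses are not known exactly. Their poses are not given: they have to be found in the camera images.
- cup_large: the large of three straight-sided round cups of plain aluminium, empty and standing upright; outside diameter 92 mm, inside 84 mm, height 40 mm, wall and floor 4 mm thick; mass 60 to 210 g; origin at the centre of its underside, z up out of its mouth. the three stand in any order. Nested, each rim stands 16 mm above that of the cup around it
- cup_medium: the medium of three straight-sided round cups of plain aluminium, empty and standing upright; outside diameter 66 mm, inside 58 mm, height 52 mm, wall and floor 4 mm thick; mass 60 to 210 g; origin at the centre of its underside, z up out of its mouth. the three stand in any order. Nested, each rim stands 16 mm above that of the cup around it
- cup_small: the small of three straight-sided round cups of plain aluminium, empty and standing upright; outside diameter 46 mm, inside 38 mm, height 64 mm, wall and floor 4 mm thick; mass 60 to 210 g; origin at the centre of its underside, z up out of its mouth. the three stand in any order. Nested, each rim stands 16 mm above that of the cup around it
- lid (a joint): opening angle of the case's lid in rad, 0 shut, growing as its free edge rises, stop at 1.5; 45 degrees is 0.785. The lid (180 x 240 x 6 mm, grey, 0.3 kg) is pulled shut from every angle by its weight and a light hinge spring: about 2 to 3 N at the bar hold it; let go, it falls shut. There is no catch
- lid_handle (a point): middle of the lid's round steel bar handle: bar 10 mm thick, 100 mm long, parallel to the hinge; its centre line is 35 mm above the lid's upper face, 150 mm from the hinge (41 mm above it when shut) and 30 mm in from the free edge. A leg at each end, open beneath. Axes turn with the lid: z out of its upper face, x towards the hinge, y along the bar
- lid_hinge (a point): middle of the hinge line, at the lid's underside, 90.5 mm above the table; y along the hinge, which is on the robot's side of the case; free edge and bar are on the far side, towards the colleague; axes turn with the lid like the handle's
- case: white notions case, an open box 180 x 240 mm, 90 mm high, fixed to the table, with a divider; origin at the centre of its underside; its x points to the hinge side, y along the hinge, z up
- tape: bystander, to be left alone: round white tape measure, 48 mm across, 18 mm high, lying among the cups; origin at its underside
- weight: bystander, to be left alone: dark steel pattern weight, 44 mm across, 24 mm high; origin at its underside
- screwdriver: bystander, to be left alone: small screwdriver, about 140 mm long, lying flat
- jar: bystander, to be left alone: amber glass jar, 60 mm across, 80 mm high; origin at its underside
- cone: bystander, to be left alone: pale thread cone, 60 mm across at the foot, 130 mm high; origin at its underside
- spool: bystander, to be left alone: wooden thread spool, 36 mm across, 36 mm high; origin at its underside
- gauge: bystander, to be left alone: flat steel seam gauge, 160 x 28 x 5 mm; origin at its underside
There are look-alikes about, which are no part of the job. Leave any purple look-alike of the cup_large alone.

How it is judged:
By the outcome, as a careful person would: the job done as asked, in the order asked, and still so for the second after the job is handed in, while the arm keeps its last pose, push and grip.
It also fails if it takes over 59 s, if anything falls off the work surface, if the arm or the gripper's body presses on something with over 40 N, if the wrist force passes 120 N, or if a joint passes its speed limit or range.

ROBOT

A 7-joint arm with a two-finger parallel gripper is mounted at the origin on the work surface. World frame = base frame: x ahead of the robot, y to its left, z up, the work surface at z = 0. Lengths are in m, angles in degrees, forces in N, time in s.
With the tool pointing down it reaches from about 0.425 to 1.025 m from the base axis. Payload 9.4 kg.
Tool frame: the origin (TCP) lies between the finger pads; the fingertips stand 22 mm ahead of it and the grasp point (between the pads) lies 3 mm ahead of it (r.tcp_to_tips is the distance from the TCP to the fingertips, in m); z points along the fingers, y is the direction in which the jaws open and shut (so a half turn about z gives the same grasp; the last joint's range is limited). The gripper opens to 85 mm and grips with 20 to 120 N. Pads are 22 mm wide; open, the fingers measure 114 mm over their backs; the gripper's body (76 mm by 85 mm) begins 54 mm behind the grasp point. The pads swing forward as they close: fully open they stand 13 mm farther back than shut.
Start: joints at [64.36, 34.337, -0.143, 91.639, 0.103, 54.024, -4.572], TCP at [0.263, -0.676, 0.253] pointing down, gripper open.
Joint ranges: [-147.43, 147.43], [-19.82, 112.94], [-74.19, 73.91], [6.32, 146.72], [-59.91, 239.91], [6.04, 106.73], [-150.56, 150.56]. Speed limits (degrees/s): [127.2, 127.2, 172.46, 172.46, 180, 180, 180].

INTERFACE

Orientations are given as [roll, pitch, yaw] about the fixed x, y, z axes, in that order (R = Rz(yaw) Ry(pitch) Rx(roll)).
In Python, from bench import r gives the robot as it stands. The module is installed in compiled form; this text tells all that it offers.
- The arm moves only by the shell command python3 -m crank 'ROWS'. ROWS is JSON, a list that holds one entry, the list of rows, each a list of 5 numbers: the shift along the tool's x, y, z in mm, then the turn about the tool's z in rad, then the finger opening in mm, from 0 to 85.4. In form: [[[dx, dy, dz, twist, gripper], ...]]. A call has 1 to 12 rows; each row shifts and turns the commanded pose from where the row before left it, along the tool's axes as they then stand; what a row does not reach is not made up. A row lasts 1/10 s, in which the tool goes at most 50 mm and 8.59 degrees, less where a joint would pass 70% of its speed; a pose out of reach is approached as far as the arm can. A call with a gripper value outside its range is refused whole. The fingers move at their own pace and stop on an object; the grip force is fixed at half the most. Time passes only in rows, so rows that do not move let the fingers close. It gives the time, the measured TCP pose, the force and the opening at its end, in the units of the state.
- r.observe(): the state, without advancing time (a new reading comes with each control period).
- r.camera(name): name is "scene" or "top" or "wrist"; returns the picture (400x640x3 uint8, red, green, blue); there is no depth.
- r.camera_info(name): a dict with "fov_y" (degrees; the focal length in pixels is half the picture's height over the tangent of half this angle, whatever the lens; pixels are square), "cx", "cy" (the principal point, pixels), "R" (3x3) and "t" (3): a world point X has camera coordinates R X + t; the wrist camera has in their place "tool_from_camera" (4x4, takes a point from camera to tool coordinates, whose origin is the TCP and whose axes are the flange's). Camera axes: x right, y down, z forward; pixel columns grow to the right and rows downward; lengths in m; the calibration is good to about 2 mm. A picture is of the moment at which its call begins: read the wrist's pose just before it. camera_info takes no time and is no camera call.
- r.hand_in(): hands the job in, once; it reports no verdict.
The state is a dict: "time_s": time; "qpos": joint angles; "qd": joint speeds; "tau": joint torques, N m; "eef_pos": TCP position; "ee_rot": TCP orientation; "force": force on the tool from outside, world axes, zero at the start; "wrist_torque": the same for the moment, N m; "opening": finger opening in m.
Only numpy, scipy, OpenCV 4.12 (cv2) and the standard library are available. Lean on these libraries where they do the work, as an engineer would, in place of code of your own. Each camera call takes 0.05 s, during which the arm holds its last target. There are 200 camera calls.

## Working session

There is one attempt and no reset: what is moved stays moved. The work goes in short steps, Python scripts to look and compute and a shell command to move; the robot and the scene stay as the last step left them, time stands still between calls to the robot, and variables do not carry over. Pictures are saved under pics/ and viewed, about 8 in all and at most 12, crops included, and the job is handed in when it is done.

```bash
mkdir -p pics; cat > h.py <<'E'
import numpy as np, cv2
from bench import r
def info(n):
    c=r.camera_info(n); f=200/np.tan(np.radians(c['fov_y'])/2); return c,f
def ray(n,u,v,pose=None):
    c,f=info(n); d=np.array([(u-c['cx'])/f,(v-c['cy'])/f,1.])
    if n=='wrist':
        p,Rt=pose; T=np.array(c['tool_from_camera']); return p+Rt@T[:3,3], Rt@T[:3,:3]@d
    R=np.array(c['R']);t=np.array(c['t']); return -R.T@t, R.T@d
def onz(n,u,v,z,pose=None):
    o,d=ray(n,u,v,pose); return o+d*(z-o[2])/d[2]
def pose():
    from scipy.spatial.transform import Rotation as Ro
    s=r.observe(); return np.array(s['eef_pos']),Ro.from_euler('xyz',s['ee_rot'],degrees=True).as_matrix()
def snap(n,name):
    im=r.camera(n); cv2.imwrite(f'pics/{name}.png',im[:,:,::-1]); return im
E
python3 - <<'E'
from h import *
print(r.observe())
for n in('top','scene','wrist'):print(n,r.camera_info(n))
a=snap('top','top');b=snap('scene','scene')
E
```

```text
{'time_s': 0.0, 'qpos': array([64.36102692, 34.38491303, -0.14517655, 91.68057064,  0.10492921,
       54.02539813, -4.57254148]), 'qd': array([-0.05689344, -0.01924419, -0.00796767,  0.00645035, -0.02764805,
       -0.04288847, -0.02399642]), 'tau': array([ 7.66463654e-04, -7.76433134e+01,  1.56462617e+00, -2.58000988e+01,
        1.22648425e-02,  9.08267393e-03, -1.19319049e-05]), 'eef_pos': array([ 0.26251543, -0.67532901,  0.25241434]), 'ee_rot': array([-1.79909761e+02,  1.00566964e-02,  2.12480188e+01]), 'force': array([ 0.81736734, -0.18163735,  0.77238785]), 'wrist_torque': array([-0.00305113,  0.02271359,  0.00306618]), 'opening': 0.08568411075319085}
top {'fov_y': 57.05461378860667, 'cx': 320.8084911167549, 'cy': 195.433757069803, 'R': array([[ 0.00828411, -0.99968344,  0.02375684],
       [-0.99261394, -0.01109644, -0.12080747],
       [ 0.12103284, -0.02258059, -0.99239164]]), 't': array([-0.08091063,  0.5606375 ,  1.01986408])}
scene {'fov_y': 56.25378545926202, 'cx': 319.37528546438193, 'cy': 198.7518965602876, 'R': array([[-0.26391097,  0.96453074, -0.00560759],
       [ 0.75647599,  0.20337003, -0.62159851],
       [-0.59841045, -0.16828867, -0.78331593]]), 't': array([ 0.21262956, -0.33136742,  1.2482357 ])}
wrist {'fov_y': 61.614912991361166, 'cx': 318.52020805751977, 'cy': 197.40454723062626, 'tool_from_camera': array([[-6.91481349e-04, -9.55098965e-01, -2.96286159e-01,
         7.52232626e-02],
       [ 9.99999701e-01, -5.57776304e-04, -5.35798137e-04,
         1.66992238e-05],
       [ 3.46478847e-04, -2.96286441e-01,  9.55099065e-01,
        -1.21134932e-01],
       [ 0.00000000e+00,  0.00000000e+00,  0.00000000e+00,
         1.00000000e+00]])}
```

View pics/top.png

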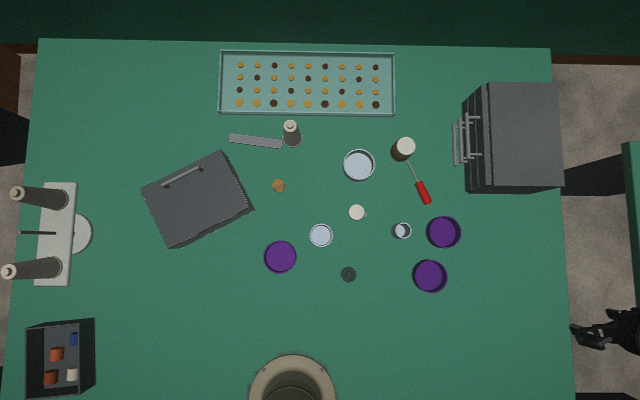

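View pics/scene.png

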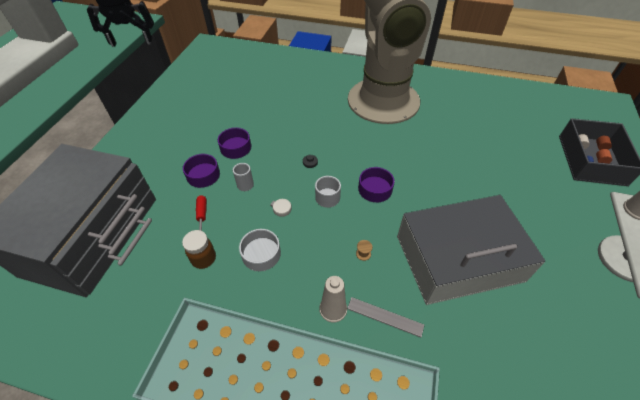

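Top view: large cup at (359,165), medium at (320,235), small at (401,231), three purple decoys, tape at (357,212), and the case lid with its bar near (181,177) at left. Scene view agrees: large (260,250), medium (328,191), small (243,177), bar (491,254).

```bash
python3 - <<'E'
from h import *
a=cv2.imread('pics/top.png')
hsv=cv2.cvtColor(a,cv2.COLOR_BGR2HSV)
m=((hsv[:,:,1]<75)&(hsv[:,:,2]>95)).astype(np.uint8)*255
for n,(u,v,w),z in(('L',(359,165,22),.04),('M',(320,235,18),.052),('S',(401,231,14),.064),('tape',(357,212,12),.018),):
    s=np.zeros_like(m);s[v-w:v+w,u-w:u+w]=m[v-w:v+w,u-w:u+w]
    c,_=cv2.findContours(s,cv2.RETR_EXTERNAL,cv2.CHAIN_APPROX_NONE)
    c=max(c,key=cv2.contourArea);(x,y),rad=cv2.minEnclosingCircle(c)
    h=cv2.convexHull(c)[:,0]
    P=np.array([onz('top',p[0],p[1],z) for p in h])
    e=cv2.minEnclosingCircle((P[:,:2]*1000).astype(np.float32))
    print(n,x,y,rad,'world',e, onz('top',x,y,z))
for n,(u,v),z in(('purp1',(444,232),.04),('purp2',(429,276),.04),('purp3',(280,257),.04),('weight',(348,274),.024),('jar',(406,148),.08),('sd1',(425,200),.01),('sd2',(407,160),.01),('spool',(279,185),.036),('cone',(290,126),.13)):
    print(n,onz('top',u,v,z)[:2].round(3))
# lid shut corners, top z .0965
for u,v in((141,188),(222,151),(253,209),(172,248)):print('lid corner',onz('top',u,v,.0965)[:2].round(3))
for u,v in((163,185),(201,168)):print('bar',onz('top',u,v,.1365)[:2].round(3))
for u,v in((466,257),(515,248)):print('bar scene',onz('scene',u,v,.1365)[:2].round(3))
b=cv2.imread('pics/scene.png')
A=np.hstack([cv2.resize(a[130:270,130:270],(400,400),interpolation=2),cv2.resize(b[190:310,390:550],(400,400),interpolation=2)])
cv2.imwrite('pics/c.png',A)
E
```

```text
L 358.82696533203125 163.60739135742188 16.23297882080078 world ((654.4403686523438, -184.50796508789062), 46.98486328125) [ 0.65468679 -0.18449327  0.04      ]
M 320.9285583496094 234.92857360839844 12.107202529907227 world ((448.60858154296875, -76.3570327758789), 33.707725524902344) [ 0.44856829 -0.07631769  0.052     ]
S 403.1190490722656 230.11904907226562 8.391122817993164 world ((463.6247863769531, -303.5791931152344), 23.2297420501709) [ 0.46360856 -0.30367678  0.064     ]
tape 357.5 211.5 9.617792129516602 world ((517.3495483398438, -182.79391479492188), 27.95315933227539) [ 0.51764585 -0.18283429  0.018     ]
purp1 [ 0.46  -0.426]
purp2 [ 0.337 -0.38 ]
purp3 [0.387 0.037]
weight [ 0.34  -0.154]
jar [ 0.693 -0.312]
sd1 [ 0.554 -0.384]
sd2 [ 0.674 -0.333]
spool [0.59  0.045]
cone [0.735 0.01 ]
lid corner [0.569 0.407]
lid corner [0.673 0.196]
lid corner [0.515 0.107]
lid corner [0.41  0.316]
bar [0.572 0.333]
bar [0.617 0.238]
bar scene [0.632 0.246]
bar scene [0.587 0.338]
```

View pics/c.png

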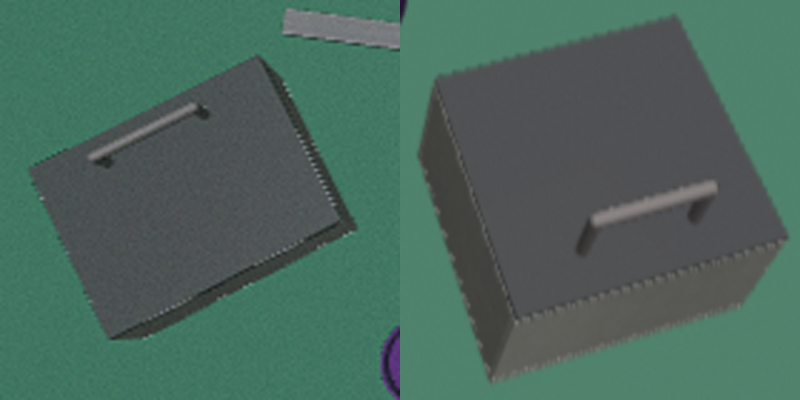

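```bash
python3 -m crank '[[[28,-35,0,0,66],[28,-35,0,0,66],[28,-35,0,0,66],[28,-35,0,0,66],[28,-35,0,0,66],[28,-35,0,0,66],[28,-35,0,0,66],[28,-35,0,0,66],[28,-35,0,0,66],[28,-35,0,0,66],[28,-35,0,0,66],[28,-35,0,0,66]]]'; python3 -m crank '[[[18,-24,-0,0,66],[18,-24,0,0,66],[14,-18,0,0,66],[0,0,0,0,66],[0,0,0,0,66],[0,0,0,0,66]]]'
python3 - <<'E'
from h import *
print(r.tcp_to_tips,r.observe()['opening'])
p,R=pose();print(p,R.round(3)); a=snap('wrist','w1')
print('medium in tool', R.T@(np.array([.4486,-.0763,.052])-p))
E
```

```text
time_s: 1.3
eef_pos: [0.4238, -0.1608, 0.2533]
ee_rot: [180.0, 0.0, 21.2]
force: [1.2, -1.5, 0.4]
opening: 0.0659
time_s: 1.9
eef_pos: [0.4459, -0.0838, 0.2531]
ee_rot: [180.0, 0.0, 21.2]
force: [-0.3, -0.9, 0.2]
opening: 0.0663
0.022 0.06631740616403961
[ 0.445928   -0.08376194  0.2531256 ] [[ 0.932  0.361 -0.001]
 [ 0.361 -0.932 -0.   ]
 [-0.001  0.    -1.   ]]
medium in tool [ 0.00532627 -0.00601382  0.20112134]
```

View pics/w1.png

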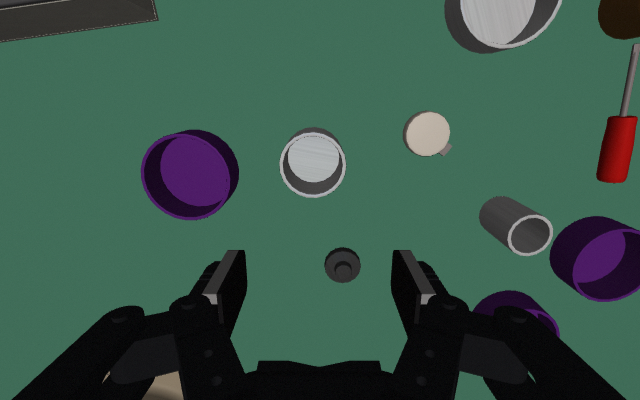

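Wrist view: medium cup rim at (313,165), small's rim at (530,235), fingertips at rows ~251 (u 245 and 392), which puts the tips about 16 mm ahead of the TCP at 66 mm opening.

```bash
cat >> h.py <<'E'
def rim(im,pose,u,v,w,z,vmin=150):
    hsv=cv2.cvtColor(im,cv2.COLOR_RGB2HSV); m=((hsv[:,:,1]<40)&(hsv[:,:,2]>vmin)).astype(np.uint8)
    s=np.zeros_like(m); y0,x0=max(v-w,0),max(u-w,0); s[y0:v+w,x0:u+w]=m[y0:v+w,x0:u+w]
    c,_=cv2.findContours(s,0,1); h=cv2.convexHull(max(c,key=lambda k:cv2.boundingRect(k)[2]*cv2.boundingRect(k)[3]))[:,0]
    P=np.array([onz('wrist',a,b,z,pose)[:2] for a,b in h]).astype(np.float32)*1000
    return cv2.minEnclosingCircle(P), cv2.fitEllipse(P)
def tool(p,R,w): return (R.T@(np.array(w)-p)*1000).round(1)
E
python3 - <<'E'
from h import *
im=cv2.imread('pics/w1.png')[:,:,::-1].copy(); po=pose()
for n,u,v,w,z in(('M',313,165,45,.052),('S',530,235,25,.064)):
    a,e=rim(im,po,u,v,w,z,140);print(n,a,e,tool(*po,[a[0][0]/1e3,a[0][1]/1e3,z]))
E
```

```text
M ((450.9048767089844, -75.17353057861328), 32.54066848754883) ((450.9405822753906, -75.33639526367188), (64.39751434326172, 64.75511932373047), 123.61444854736328) [  7.9  -6.4 201.2]
S ((465.3556213378906, -303.74365234375), 22.33251190185547) ((465.4609680175781, -303.6664123535156), (44.17240905761719, 44.41451644897461), 36.69281005859375) [-61.2 212.  189.2]
```

```bash
python3 -m crank '[[[4,-3,30,0,85],[4,-3,30,0,85],[0,0,30,0,85],[0,0,30,0,85],[0,0,30,0,85],[0,0,26,0,85],[0,0,12,0,85],[0,0,8,0,85],[0,0,0,0,85],[0,0,0,0,85]]]'; python3 -m crank '[[[0,0,0,0,55],[0,0,0,0,55],[0,0,0,0,55],[0,0,0,0,55],[0,0,0,0,55],[0,0,0,0,55]]]'
```

```text
time_s: 2.95
eef_pos: [0.4517, -0.0748, 0.0576]
ee_rot: [180.0, -0.0, 21.2]
force: [-0.2, -0.7, -0.9]
opening: 0.085
time_s: 3.55
eef_pos: [0.4521, -0.0747, 0.0587]
ee_rot: [179.9, -0.1, 21.2]
force: [-1.8, -0.2, 15.8]
opening: 0.0639
```

```bash
python3 -m crank '[[[0,0,-5,0,55],[0,0,-10,0,55],[0,0,-15,0,55],[0,0,-20,0,55],[0,0,-20,0,55],[0,0,0,0,55],[0,0,0,0,55]]]'
python3 - <<'E'
from h import *
snap('wrist','w2');p,R=pose();print(p,tool(p,R,[.6544,-.1845,.04]))
E
```

```text
time_s: 4.25
eef_pos: [0.4519, -0.0745, 0.128]
ee_rot: [180.0, -0.1, 21.2]
force: [0.0, 0.9, -1.6]
opening: 0.063
[ 0.45152605 -0.07444637  0.12737036] [149.2 176.1  87.5]
```

View pics/w2.png

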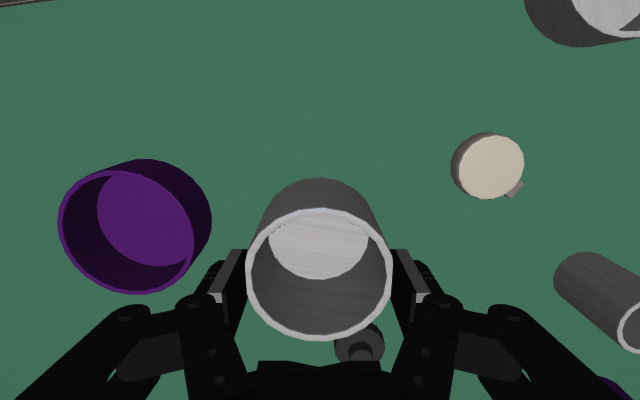

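Wrist view: medium cup held between the pads, rim ellipse spanning u 246–392, v 208–340; large cup rim at top right. The rim may have slipped low in the pads, so I'll check its height numerically.

```bash
python3 - <<'E'
from h import *
im=cv2.imread('pics/w2.png')[:,:,::-1].copy(); p,R=pose()
for z in(0,.005,.01,.015,.02):
    # tool-frame height z ahead of TCP
    a,e=rim(im,(p,R),319,275,75,p[2]-z,140)
    print(z,a[1],np.round(e[1],1),tool(p,R,[a[0][0]/1e3,a[0][1]/1e3,p[2]-z]))
c,f=info('wrist');T=np.array(c['tool_from_camera'])
for u,v in((245,251),(392,251),(212,293),(428,293)):
    d=T[:3,:3]@[(u-c['cx'])/f,(v-c['cy'])/f,1]
    for x in(.011,-.011): k=(x-T[0,3])/d[0]; print(u,v,x,(T[:3,3]+k*d).round(4))
E
```

```text
0 30.880605697631836 [60.9 61.6] [ 2.8 -0.   0. ]
0.005 32.15497589111328 [63.4 64.1] [-0.1 -0.1  5. ]
0.01 33.429290771484375 [66.  66.7] [-3.1 -0.1 10. ]
0.015 34.70369338989258 [68.5 69.2] [-6.1 -0.1 15. ]
0.02 35.9780158996582 [71.  71.7] [-9.1 -0.1 20. ]
245 251 0.011 [ 0.011  -0.0314  0.0088]
245 251 -0.011 [-0.011  -0.0422  0.0533]
392 251 0.011 [0.011  0.0313 0.0087]
392 251 -0.011 [-0.011   0.042   0.0532]
212 293 0.011 [ 0.011  -0.036  -0.0228]
212 293 -0.011 [-0.011  -0.0483  0.0109]
428 293 0.011 [ 0.011   0.0368 -0.0228]
428 293 -0.011 [-0.011   0.0494  0.0109]
```

```bash
python3 -m crank '[[[8,10,0,0,55],[16,20,0,0,55],[20,24,0,0,55],[16,20,0,0,55],[10,12,0,0,55],[5,2,0,0,55],[0,0,0,0,55],[0,0,0,0,55]]]'
python3 - <<'E'
from h import *
po=pose();im=snap('wrist','w3')
print(po[0],tool(*po,[.6565,-.1838,.04]))
for vm in(120,140):
    a,e=rim(im,po,468,93,92,.04,vm);print(a,np.round(e[1],1),tool(*po,[a[0][0]/1e3,a[0][1]/1e3,.04]))
for z in(.005,.01):
    a,e=rim(im,po,319,275,75,po[0][2]-z,140);print(z,a[1],tool(*po,[a[0][0]/1e3,a[0][1]/1e3,po[0][2]-z]))
E
```

```text
time_s: 5.1
eef_pos: [0.5525, -0.1287, 0.1267]
ee_rot: [-179.9, 0.1, 21.3]
force: [-0.3, -0.1, -1.0]
opening: 0.0631
[ 0.55251747 -0.12869949  0.1266625 ] [77.  89.2 86.5]
((656.81494140625, -184.05572509765625), 45.673458099365234) [90.9 91. ] [77.2 89.5 86.5]
((656.6466674804688, -183.96153259277344), 45.52103042602539) [90.5 90.7] [77.1 89.4 86.5]
0.005 32.07080841064453 [-0.1 -0.2  5. ]
0.01 33.343299865722656 [-3.1 -0.2 10. ]
```

```bash
python3 -m crank '[[[8,9,0,0,55],[18,20,0,0,55],[22,26,0,0,55],[18,20,0,0,55],[9,10,0,0,55],[3,4,0,0,55],[0,0,0,0,55],[0,0,0,0,55]]]'; python3 -m crank '[[[0,0,15,0,55],[0,0,20,0,55],[0,0,12,0,55],[0,0,6,0,55],[0,0,3,0,55],[0,0,2,0,55],[0,0,0,0,55],[0,0,0,0,55]]]'
```

```text
time_s: 5.95
eef_pos: [0.6575, -0.1835, 0.1271]
ee_rot: [-180.0, 0.1, 21.3]
force: [0.5, -0.1, -0.8]
opening: 0.0629
time_s: 6.75
eef_pos: [0.6587, -0.184, 0.0698]
ee_rot: [180.0, -0.0, 21.2]
force: [0.2, 0.4, -0.8]
opening: 0.0632
```

```bash
python3 -m crank '[[[0,0,2,0,55],[0,0,2,0,55],[0,0,1,0,55],[0,0,0,0,55]]]';python3 -m crank '[[[0,0,1,0,55],[0,0,1,0,55],[0,0,0,0,55]]]'
```

```text
time_s: 7.15
eef_pos: [0.6582, -0.1839, 0.0641]
ee_rot: [-180.0, 0.0, 21.3]
force: [0.5, -0.4, -1.9]
opening: 0.0632
time_s: 7.45
eef_pos: [0.6585, -0.1839, 0.0631]
ee_rot: [180.0, -0.0, 21.2]
force: [-2.3, 1.3, 7.3]
opening: 0.0628
```

```bash
python3 -m crank '[[[0,0,0,0,72],[0,0,0,0,80],[0,0,0,0,85],[0,0,0,0,85],[0,0,-15,0,85],[0,0,-35,0,85],[0,0,-40,0,85],[0,0,-40,0,85],[0,0,-30,0,85],[0,0,-15,0,85],[0,0,0,0,85],[0,0,0,0,85]]]'
python3 - <<'E'
from h import *
po=pose();im=snap('wrist','w4');print(po[0])
for n,q,w,z in(('L',[.6567,-.184,.04],70,.04),('M',[.6577,-.184,.056],52,.056)):
    c,f=info('wrist');T=np.array(c['tool_from_camera']);t=po[1].T@(np.array(q)-po[0]);k=T[:3,:3].T@(t-T[:3,3]);u,v=int(c['cx']+f*k[0]/k[2]),int(c['cy']+f*k[1]/k[2])
    a,e=rim(im,po,u,v,w,z,140);print(n,u,v,a,np.round(e[1],1))
print('S',tool(*po,[.4653,-.3037,.064]))
E
```

```text
time_s: 8.65
eef_pos: [0.6578, -0.1838, 0.2367]
ee_rot: [-180.0, 0.0, 21.2]
force: [-1.8, -0.3, 0.4]
opening: 0.0848
[ 0.65784771 -0.18382367  0.23667774]
L 318 175 ((656.6112670898438, -183.85635375976562), 45.40493392944336) [90.1 90.4]
M 318 178 ((660.208984375, -182.4834747314453), 43.11862564086914) [85.5 85.8]
S [-222.8   42.   172.8]
```

View pics/w4.png

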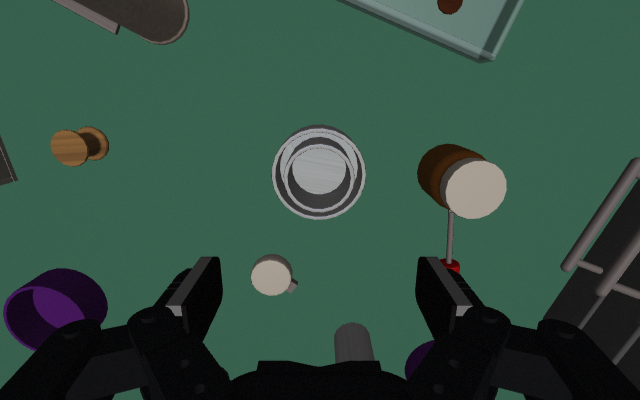

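Wrist view: medium sits inside large — large rim centred (319,172), medium rim (319,178) on its expected pixel. Jar, screwdriver, tape and spool are undisturbed. Next the small cup.

```bash
python3 -m crank '[[[-15,3,0,0,66],[-35,6,0,0,66],[-45,9,0,0,66],[-45,9,0,0,66],[-40,7,0,0,66],[-28,5,0,0,66],[-15,3,0,0,66],[0,0,10,0,66],[0,0,20,0,66],[0,0,20,0,66],[0,0,0,0,66],[0,0,0,0,66]]]'
python3 - <<'E'
from h import *
po=pose();im=snap('wrist','w5');print(po[0],tool(*po,[.4653,-.3037,.064]))
q=[.4653,-.3037,.064];w=50;z=.064
c,f=info('wrist');T=np.array(c['tool_from_camera']);t=po[1].T@(np.array(q)-po[0]);k=T[:3,:3].T@(t-T[:3,3]);u,v=int(c['cx']+f*k[0]/k[2]),int(c['cy']+f*k[1]/k[2])
a,e=rim(im,po,u,v,w,z,140);print(u,v,a,np.round(e[1],1),tool(*po,[a[0][0]/1e3,a[0][1]/1e3,z]))
E
```

```text
time_s: 9.9
eef_pos: [0.4665, -0.3029, 0.1866]
ee_rot: [-179.9, 0.0, 21.3]
force: [0.3, -0.1, 1.2]
opening: 0.066
[ 0.46652669 -0.30288946  0.18657191] [ -1.4   0.5 122.6]
319 198 ((465.74957275390625, -303.287841796875), 22.57189178466797) [44.7 44.9] [ -0.8   0.3 122.6]
```

Aligned. Descend to TCP z≈0.072 and grip.

```bash
python3 -m crank '[[[-1,0,25,0,66],[0,0,35,0,66],[0,0,30,0,66],[0,0,16,0,66],[0,0,8,0,66],[0,0,0,0,66],[0,0,0,0,36],[0,0,0,0,36],[0,0,0,0,36],[0,0,0,0,36],[0,0,0,0,36],[0,0,0,0,36]]]'; python3 -m crank '[[[0,0,-5,0,36],[0,0,-15,0,36],[0,0,-25,0,36],[0,0,-25,0,36],[0,0,-20,0,36],[0,0,0,0,36],[0,0,0,0,36]]]'
python3 - <<'E'
from h import *
po=pose();im=snap('wrist','w6');print(po[0],tool(*po,[.658,-.1836,.056]))
for z in(.005,.01,.015):
    a,e=rim(im,po,319,270,60,po[0][2]-z,140);print(z,a[1],np.round(e[1],1),tool(*po,[a[0][0]/1e3,a[0][1]/1e3,po[0][2]-z]))
E
```

```text
time_s: 11.15
eef_pos: [0.4655, -0.3045, 0.0748]
ee_rot: [179.9, -0.1, 21.2]
force: [-0.5, 1.0, 7.3]
opening: 0.0423
time_s: 11.85
eef_pos: [0.4649, -0.3044, 0.1639]
ee_rot: [179.9, -0.0, 21.2]
force: [0.2, -0.8, -1.3]
opening: 0.0431
[ 0.46486627 -0.30442085  0.16394757] [223.7 -42.8 108.1]
0.005 21.71259117126465 [42.5 43.3] [ 3.8 -0.1  5. ]
0.01 22.57280731201172 [44.2 45. ] [ 0.9 -0.1 10. ]
0.015 23.433034896850586 [45.9 46.7] [-1.9 -0.1 15. ]
```

```bash
python3 -m crank '[[[10,-2,0,0,36],[20,-4,0,0,36],[30,-6,0,0,36],[30,-6,0,0,36],[25,-4,0,0,36],[15,-3,0,0,36],[5,-1,0,0,36],[0,0,0,0,36],[0,0,0,0,36]]]'
cat >> h.py <<'E'
def rings(im,po,z,vm,lo,hi):
    hsv=cv2.cvtColor(im,cv2.COLOR_RGB2HSV); m=((hsv[:,:,1]<45)&(hsv[:,:,2]>vm)).astype(np.uint8)
    for c in cv2.findContours(m,cv2.RETR_LIST,1)[0]:
        if len(c)<20: continue
        P=np.array([onz('wrist',a,b,z,po)[:2] for a,b in c[:,0]]).astype(np.float32)*1000
        e=cv2.fitEllipse(P)
        if lo<e[1][0]<hi and e[1][1]/e[1][0]<1.15: print(vm,np.round(e[0],1),np.round(e[1],1),tool(*po,[e[0][0]/1e3,e[0][1]/1e3,z]))
E
python3 - <<'E'
from h import *
po=pose();im=snap('wrist','w7');print(po[0],tool(*po,[.6577,-.1842,.056]))
for vm in(110,140,160):rings(im,po,.056,vm,50,100)
E
```

```text
time_s: 12.8
eef_pos: [0.58, -0.232, 0.1629]
ee_rot: [-180.0, 0.1, 21.2]
force: [-0.5, -0.2, -1.5]
opening: 0.0426
[ 0.57997377 -0.23197505  0.16291029] [ 89.9 -16.4 106.8]
110 [ 529.5 -251.3] [75.6 77.9] [-53.9  -0.2 107. ]
110 [ 708.7 -324. ] [57.7 57.8] [ 87.  132.3 106.8]
110 [ 657.5 -184. ] [58.6 58.8] [ 89.8 -16.7 106.8]
110 [ 656.1 -186.7] [67.2 70.4] [ 87.5 -14.7 106.8]
110 [ 656.3 -185.3] [79.2 79.3] [ 88.2 -16.  106.8]
110 [ 656.1 -185.3] [84.  84.8] [ 88.  -16.  106.8]
140 [ 526.6 -252.5] [61.  69.8] [-57.   -0.2 107. ]Traceback (most recent call last):
  File "<stdin>", line 3, in <module>
  File "h.py", line 28, in rings
    P=np.array([onz('wrist',a,b,z,po)[:2] for a,b in c[:,0]]).astype(np.float32)*1000
                ~~~^^^^^^^^^^^^^^^^^^
  File "h.py", line 11, in onz
    o,d=ray(n,u,v,pose); return o+d*(z-o[2])/d[2]
        ~~~^^^^^^^^^^^^
  File "h.py", line 6, in ray
    c,f=info(n); d=np.array([(u-c['cx'])/f,(v-c['cy'])/f,1.])
        ~~~~^^^
  File "h.py", line 4, in info
    c=r.camera_info(n); f=200/np.tan(np.radians(c['fov_y'])/2); return c,f
ValueError: time passes only in moves, steps and waits
```

```bash
python3 -m crank '[[[10,-2,0,0,36],[22,-4,0,0,36],[26,-5,0,0,36],[20,-4,0,0,36],[9,-2,0,0,36],[3,0,0,0,36],[0,0,0,0,36],[0,0,15,0,36],[0,0,20,0,36],[0,0,0,0,36],[0,0,0,0,36]]]'
```

```text
time_s: 13.95
eef_pos: [0.658, -0.1832, 0.1275]
ee_rot: [-180.0, 0.1, 21.2]
force: [0.3, -0.4, -0.8]
opening: 0.0431
```

```bash
python3 -m crank '[[[0,1,15,0,36],[0,0,14,0,36],[0,0,7,0,36],[0,0,3,0,36],[0,0,1,0,36],[0,0,0,0,36],[0,0,0,0,36]]]'; python3 -m crank '[[[0,0,2,0,36],[0,0,0,0,36]]]';python3 -m crank '[[[0,0,2,0,36],[0,0,0,0,36]]]'
```

```text
time_s: 14.65
eef_pos: [0.6596, -0.1836, 0.0887]
ee_rot: [180.0, -0.0, 21.3]
force: [0.3, 0.1, -0.9]
opening: 0.043
time_s: 14.85
eef_pos: [0.6593, -0.1835, 0.0863]
ee_rot: [180.0, -0.0, 21.2]
force: [0.7, 0.2, -0.6]
opening: 0.0428
time_s: 15.05
eef_pos: [0.6592, -0.1835, 0.084]
ee_rot: [-180.0, 0.0, 21.2]
force: [-0.2, 0.3, -0.6]
opening: 0.0426
```

```bash
python3 -m crank '[[[0,0,2,0,36],[0,0,0,0,36]]]';python3 -m crank '[[[0,0,2,0,36],[0,0,0,0,36]]]'
```

```text
time_s: 15.25
eef_pos: [0.6596, -0.1835, 0.0829]
ee_rot: [180.0, -0.0, 21.3]
force: [-1.3, 1.2, 5.2]
opening: 0.0428
time_s: 15.45
eef_pos: [0.6598, -0.1834, 0.0828]
ee_rot: [180.0, -0.1, 21.3]
force: [-6.2, 2.0, 20.7]
opening: 0.0427
```

```bash
python3 -m crank '[[[0,0,-2,0,48],[0,0,0,0,58],[0,0,0,0,66],[0,0,0,0,66],[0,0,-15,0,66],[0,0,-35,0,66],[0,0,-40,0,66],[0,0,-40,0,66],[0,0,-25,0,66],[0,0,-5,0,66],[0,0,0,0,66],[0,0,0,0,66]]]'
python3 - <<'E'
from h import *
po=pose();im=snap('wrist','w8');print(po[0])
t=snap('top','top2')
A=np.vstack([np.hstack([im[80:280,200:440],im[80:280,200:440]*0])]);A=cv2.resize(im[90:270,200:440],(533,400));B=cv2.resize(t[120:220,280:347],(267,400))
cv2.imwrite('pics/c2.png',np.hstack([A,cv2.resize(t[115:215,325:392],(267,400))])[:,:,::-1])
b=np.array([.595,.286,.1315]);print('bar tool',tool(*po,b))
E
```

```text
time_s: 16.65
eef_pos: [0.6587, -0.1835, 0.2414]
ee_rot: [-180.0, 0.1, 21.2]
force: [0.4, 0.7, -0.6]
opening: 0.0659
[ 0.6586527  -0.18348515  0.24143432]
bar tool [ 110.9 -460.6  110.1]
```

View pics/c2.png

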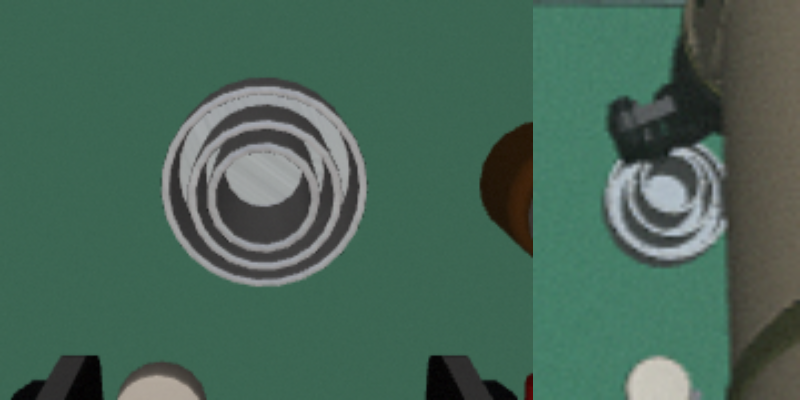

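Both views show three concentric rings: small in medium in large. Now to the bar: translate, then twist to yaw ≈115°.

```bash
python3 -m crank '[[[5,-20,0,0,66],[9,-38,0,0,66],[10,-42,0,0,66],[10,-42,0,0,66],[10,-42,0,0,66],[10,-42,0,0,66],[10,-42,0,0,66],[10,-42,0,0,66],[10,-42,0,0,66],[10,-42,0,0,66],[10,-40,0,0,66],[7,-27,0,0,66]]]'; python3 -m crank '[[[0,0,0,-0.14,66],[0,0,0,-0.14,66],[0,0,0,-0.14,66],[0,0,0,-0.14,66],[0,0,0,-0.14,66],[0,0,0,-0.14,66],[0,0,0,-0.14,66],[0,0,0,-0.14,66],[0,0,0,-0.14,66],[0,0,0,-0.14,66],[0,0,0,-0.14,66],[0,0,0,-0.1,66]]]'; python3 -m crank '[[[0,0,0,0,66],[0,0,0,0,66]]]'
python3 - <<'E'
from h import *
po=pose();im=snap('wrist','w9');print(po[0],r.observe()['ee_rot'],tool(*po,[.595,.286,.1315]))
E
```

```text
time_s: 17.95
eef_pos: [0.5933, 0.2911, 0.2413]
ee_rot: [-179.9, 0.1, 21.5]
force: [-0.6, -0.2, -0.1]
opening: 0.0661
time_s: 19.15
eef_pos: [0.5945, 0.2872, 0.2413]
ee_rot: [-179.9, -0.0, 115.6]
force: [-0.6, -0.7, -0.2]
opening: 0.0658
time_s: 19.35
eef_pos: [0.595, 0.2868, 0.2416]
ee_rot: [-179.9, -0.0, 115.1]
force: [-0.5, -0.0, -0.3]
opening: 0.0659
[0.59502546 0.28675101 0.24160653] [-1.79950130e+02 -1.51452971e-02  1.15082415e+02] [ -0.7  -0.2 110.1]
```

View pics/w9.png

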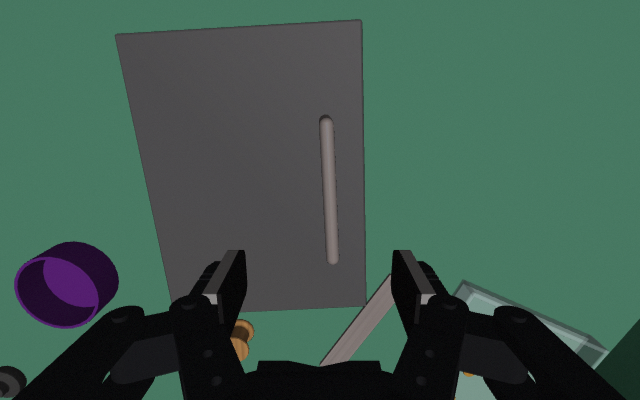

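Wrist view: bar runs from (325,117) to (333,263), between the open jaws and nearly perpendicular to them.

```bash
python3 - <<'E'
from h import *
po=pose()
A=[tool(*po,onz('wrist',u,v,.1315,po)) for u,v in((325,117),(333,263))];print(A)
print('lid edge',[tool(*po,onz('wrist',u,v,.0965,po)) for u,v in((361,20),(365,306),(116,34),(173,312))])
E
```

```text
[array([ 60.5,   3.9, 110.3]), array([-48.8,  10.6, 110.3])]
lid edge [array([125.8,  30. , 145.3]), array([-111.8,   42.4,  145.2]), array([ 116.9, -146.9,  145.4]), array([-118.4, -135.9,  145.4])]
```

```bash
python3 -m crank '[[[5,7,0,-0.053,66],[0,0,20,0,66],[0,0,30,0,66],[0,0,30,0,66],[0,0,16,0,66],[0,0,8,0,66],[0,0,0,0,66],[0,0,0,0,50]]]'; python3 -m crank '[[[0,0,0,0,20],[0,0,0,0,4],[0,0,0,0,4],[0,0,0,0,4],[0,0,0,0,4],[0,0,0,0,4],[0,0,0,0,4],[0,0,0,0,4]]]'
```

```text
time_s: 20.2
eef_pos: [0.6003, 0.2944, 0.1393]
ee_rot: [179.9, -0.0, 118.2]
force: [-0.0, 0.9, 1.2]
opening: 0.0527
time_s: 21.0
eef_pos: [0.6004, 0.294, 0.1385]
ee_rot: [179.9, 0.0, 118.2]
force: [3.1, 0.4, 3.2]
opening: 0.0076
```

```bash
python3 -m crank '[[[0,-2,-6.4,0,4],[0,-2.1,-6.5,0,4],[0,-2.6,-6.3,0,4],[0,-2.7,-6.2,0,4],[0,-3.1,-6,0,4],[0,-3.2,-6,0,4],[0,-3.7,-5.7,0,4],[0,-3.7,-5.7,0,4],[0,0,0,0,4]]]'; python3 -m crank '[[[0,-4.1,-5.4,0,4],[0,-4.2,-5.3,0,4],[0,-4.6,-5,0,4],[0,-4.6,-5,0,4],[0,-5,-4.6,0,4],[0,-5,-4.5,0,4],[0,-5.4,-4.1,0,4],[0,-5.4,-4.1,0,4],[0,-5.7,-3.6,0,4],[0,-5.8,-3.6,0,4],[0,0,0,0,4],[0,0,0,0,4]]]'
python3 - <<'E'
from h import *
po=pose();print(po[0],r.observe()['force'],r.observe()['wrist_torque'])
a=snap('scene','s2');b=snap('wrist','w10')
cv2.imwrite('pics/c3.png',np.hstack([cv2.resize(a[140:320,230:570],(800,424))])[:,:,::-1])
E
```

```text
time_s: 21.9
eef_pos: [0.5808, 0.2835, 0.1882]
ee_rot: [179.8, -0.0, 118.2]
force: [6.5, 3.5, 0.7]
opening: 0.0074
time_s: 23.1
eef_pos: [0.5391, 0.2612, 0.2346]
ee_rot: [179.5, -0.0, 118.2]
force: [10.3, 3.4, 8.5]
opening: 0.0074
[0.53914778 0.26119654 0.2345719 ] [10.30280191  3.36614622  8.50585303] [ 0.76354385 -2.42451751 -0.08671003]
```

View pics/c3.png

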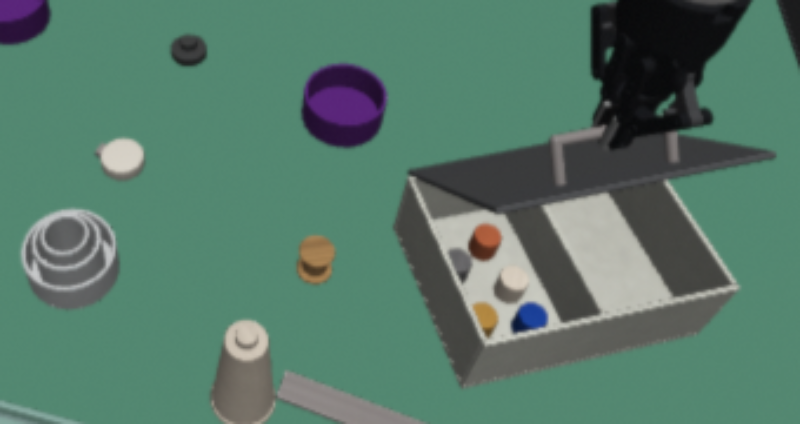

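View pics/w10.png

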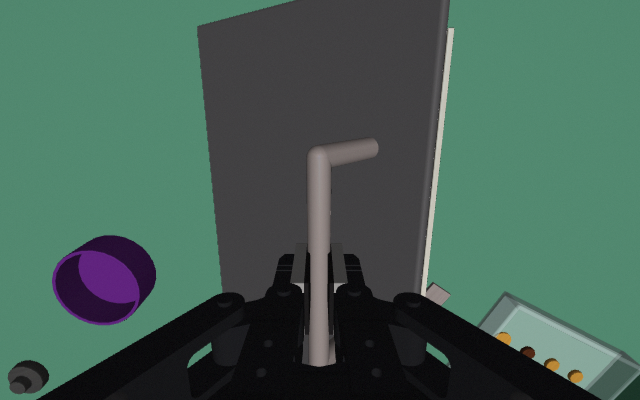

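Scene view: cups nested at left, lid open with its lower free edge from about (500,210) to (775,155) in the crop, bystanders in place. The wrist view shows the bar between the pads. About 13 N acts roughly along the hinge radius, so I'll ease that off and then measure the lid angle.

```bash
python3 -m crank '[[[0,1,-2,0,4],[0,0,0,0,4],[0,0,0,0,4]]]'
python3 - <<'E'
from h import *
print(r.observe()['force'])
a=snap('scene','s3')
cv2.imwrite('pics/c4.png',cv2.resize(a[180:260,395:575],(800,356),interpolation=2)[:,:,::-1])
E
```

```text
time_s: 23.5
eef_pos: [0.5385, 0.2608, 0.2351]
ee_rot: [179.7, -0.0, 118.2]
force: [7.6, 2.8, 3.2]
opening: 0.0073
[7.61546285 2.77360607 3.24118455]
```

View pics/c4.png

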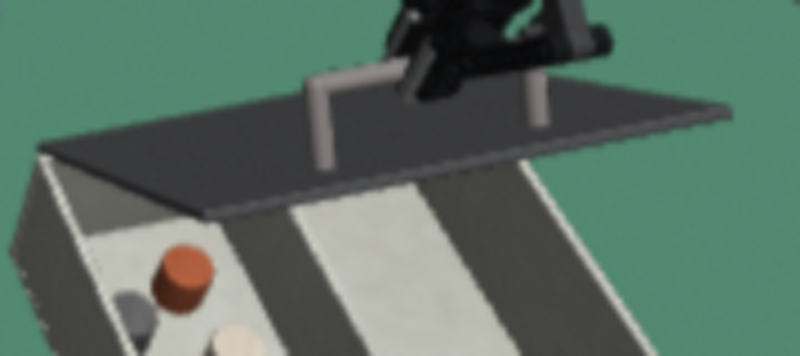

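Crop: free-edge upper corners at (205,212) and (730,107), lid hinge corner at (42,148). Casting rays from these onto the lid's end planes.

```bash
python3 - <<'E'
from h import *
po=pose();X=po[1][:,0];Y=po[1][:,1]
# bar centre at shut: grip-time TCP, tool-x offset ~0 ; far dir Y
X=np.array([X[0],X[1],0]);Y=np.array([Y[0],Y[1],0])
H=np.array([.6004,.294,0])-.150*Y
for c,s in(((205,212),-1),((730,107),1),((42,148),-1)):
    u,v=395+c[0]/4.444,180+c[1]/4.45
    o,d=ray('scene',u,v); P0=H+s*.12*X; k=((P0-o)@X)/(d@X); p=o+k*d
    h=(p-P0)@Y; vv=p[2]-.0905; print(c,h.round(4),vv.round(4),np.hypot(h,vv).round(4),np.degrees(np.arctan2(vv,h))-1.91)
p=po[0];dh=(p-np.array([.6004,.294,.1385]))@Y;dv=p[2]-.1385
print('TCP disp',dh,dv,np.degrees(np.arctan2(.041+dv,.150+dh))-15.29)
E
```

```text
(205, 212) 0.1304 0.1316 0.1853 43.3558607057929
(730, 107) 0.128 0.1258 0.1795 42.603745268408794
(42, 148) 0.0082 0.0121 0.0147 53.96701404704316
TCP disp -0.07023098903294721 0.09662686026891704 44.613268677783836
```

Camera corners and grip kinematics agree on about 43.8°, so nudge up by about 1.2°.

```bash
python3 -m crank '[[[0,-1.5,-0.7,0,4],[0,-1.5,-0.7,0,4],[0,0,0,0,4],[0,0,0,0,4],[0,0,0,0,4],[0,0,0,0,4]]]'
python3 - <<'E'
from h import *
po=pose();Y=po[1][:,1];s=r.observe()
d=po[0]-np.array([.6004,.294,.1385]);dh=d[:2]@Y[:2]
print('dh',dh,'theta from h',np.degrees(np.arccos((.150+dh)/.1555))-15.29,s['force'],s['opening'],s['ee_rot'])
a=snap('scene','s4')
E
```

```text
time_s: 24.15
eef_pos: [0.5361, 0.2596, 0.2367]
ee_rot: [179.7, -0.0, 118.2]
force: [7.8, 2.3, 1.8]
opening: 0.0077
dh -0.07288910755835136 theta from h 44.9815460043353 [7.82262824 2.26628866 1.79400758] 0.007675629293568902 [ 1.79679135e+02 -3.45170378e-02  1.18235286e+02]
```

```bash
python3 -m crank '[[[0,0,0,0,4],[0,0,0,0,4],[0,0,0,0,4],[0,0,0,0,4],[0,0,0,0,4],[0,0,0,0,4],[0,0,0,0,4],[0,0,0,0,4]]]'
python3 - <<'E'
from h import *
t=snap('scene','s5').astype(int);q=cv2.imread('pics/s4.png')[:,:,::-1].astype(int);print('moved px',(abs(t-q).max(2)>60).sum())
o=cv2.imread('pics/scene.png')[:,:,::-1].astype(int)
for n,u,v in(('tape',282,208),('weight',310,161),('jar',199,248),('spool',364,250),('cone',334,300),('p1',201,170),('p2',235,143),('p3',376,184),('gauge',385,317),('sd',201,208)):
    print(n,abs(t-o)[v-12:v+12,u-12:u+12].mean().round(1),end=' ')
print(r.hand_in())
E
```

```text
time_s: 25.0
eef_pos: [0.5361, 0.2596, 0.2367]
ee_rot: [179.7, -0.0, 118.2]
force: [7.3, 2.4, 3.6]
opening: 0.0076
moved px 0
tape 5.2 weight 3.8 jar 4.4 spool 4.3 cone 4.4 p1 2.6 p2 2.4 p3 2.8 gauge 4.8 sd 3.8 the job is handed in; nothing more can be done
None
```

The medium cup is nested in the large and the small in the medium, upright and released. I then gripped the lid's bar, raised the lid and handed in at 25.0 s while still holding it.

- **Cups:** the wrist and top pictures after the last release showed three concentric rims. The touch-down heights matched full nesting for both cups.
- **Lid angle:** about 45.0° by the grip geometry at the end. Before the last 1.2° nudge, rays to the two free-edge corners gave about 43° uncorrected. That became about 44° for the one corner I could correct by the hinge, against 43.8° by the grip; I did not measure the lid in a picture again after the nudge. The ray to the hinge corner was several millimetres out, so expect a degree or so of uncertainty.
- **Grip:** the bar slid about 4 mm along the pads during the lift. Over the last 0.8 s the TCP reading did not change and two scene pictures showed no movement. A steady force of about 8 N remained.
- **Other objects:** before-and-after scene pictures showed no sign of change at the ten other objects I checked, including the purple look-alikes.

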